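Fit a keyed sanding drum on the tilted spindle of a drum sander

TASK

Put the brown sanding drum with the bare metal hexagonal neck onto the leaning spindle of the green and cream sander, and turn it until its inner tab drops into the keyway and the drum sits fully home. Let go of it, and leave the other things on the bench as they are.

Things in the scene. Friction and masses are not known exactly. Their poses are not given: they have to be found in the camera images.
- drum: the sanding drum to fit, loose, standing on the bench, about 0.35 kg. Origin: centre of its underside; z up along its bore. Brown sleeve 66 mm in diameter, z 0 to 60 mm, black rubber top. A 27 mm round bore goes right through; below z = 16 mm it widens to a 58 mm recess open at the underside. At the start its own +x points along world +x, up to 40 degrees either way.
- drum_neck (a point): centre of the drum's bare aluminium hexagonal neck for gripping, 80 mm above the drum's origin on its axis. The neck stands on the black top, from 60 to 100 mm above the underside, 36 mm across flats; the flats face the drum's own x axis and every 60 degrees from it.
- drum_tab (a point): middle of the lower end of the drum's steel tab, in the drum's frame at x = 20.5, y = 0, z = 6 mm. The tab hangs from the ceiling of the recess (z = 16 mm) on the drum's +x side: 8 mm wide (along y), 15 to 26 mm from the axis. A red mark on the drum's black top and down its side lies right above it.
- arbor: the drum's place on the sander, fixed to it: origin on the spindle's axis where the drum's origin lies when home, 2 mm above the cream sloping face. z runs up along the spindle, leaning 30 degrees from vertical to the robot's side; x points up the slope, away from the robot. These axes tell nothing of the keyway. The steel spindle is locked: it does not turn.
- shaft_tip (a point): tip of the round steel shaft, on the arbor's z axis 88 mm above its origin. The shaft is 24 mm in diameter from the collar up to z = 74 mm, then tapers to 12 mm at the tip.
- collar_top (a point): centre of the flat top of the spindle's collar, 52 mm in diameter, on the arbor's z axis 16 mm above its origin. One keyway slot is cut in it, 12 mm wide and 12 mm deep, open upwards and outwards. Its direction is not measured: up to 42 degrees to either side of the arbor's +x. A tab beside it holds the drum 10 mm above home; in it there are about 5 degrees of play.
- sander: the fixed green and cream drum sander, 260 x 220 mm on the bench, 170 mm high. Origin: centre of its underside; -x is its front, facing the robot up to 14 degrees to either side. Its cream face slopes 30 degrees, low at the front.
- spare: a bystander: a loose blue drum 60 mm in diameter and 70 mm high with a black round neck 24 mm in diameter up to 95 mm. Origin: centre of its underside. It and the drum to fit may stand in either of two places.
- glue: a bystander: white glue bottle with an orange cap, 60 mm in diameter, 170 mm high. Origin: centre of its underside.
- mug: a bystander: blue mug, 80 mm in diameter, 90 mm high. Origin: centre of its underside.
- screwdriver: a bystander: screwdriver lying on the bench near the drums. Origin: under its middle.
- offcut: a bystander: dark wooden offcut 110 x 60 x 22 mm lying flat between the drums and the sander. Origin: centre of its underside.
- block: a bystander: wooden block 110 x 45 x 45 mm in front of the sander. Origin: centre of its underside.
- hammer: a bystander: hammer lying on the bench at the left. Origin: under its middle.
Things that resemble listed ones, but are neither listed nor needed, are in the scene too. There is more than one size of the drum; the job needs the middle-sized.

How it is judged:
By the outcome, as a careful person would: the job done as asked, in the order asked, and still so for the second after the job is handed in, with the robot touching nothing.
It also fails if it takes over 58 s, if anything falls off the work surface, if the arm or the gripper's body presses on something with over 40 N, if the wrist force passes 120 N, or if a joint passes its speed limit or range.

ROBOT

A 6-joint arm with a two-finger parallel gripper is mounted at the origin on the work surface. World frame = base frame: x ahead of the robot, y to its left, z up, the work surface at z = 0. Lengths are in m, angles in rad, forces in N, time in s.
With the tool pointing down it reaches from about 0.35 to 0.875 m from the base axis. Payload 4.2 kg.
Tool frame: the origin (TCP) lies at the very end of the fingers, on their centre line; the grasp point (between the pads) lies 19 mm behind it; z points along the fingers, y is the direction in which the jaws open and shut (so a half turn about z gives the same grasp; the last joint's range is limited). The gripper opens to 85 mm and grips with 20 to 120 N. Pads are 22 mm wide; open, the fingers measure 114 mm over their backs; the gripper's body (76 mm by 85 mm) begins 54 mm behind the grasp point. The pads swing forward as they close: fully open they stand 13 mm farther back than shut.
Start: joints at [1.393, 0.385, 0.008, 0, -1.194, -0.259], TCP at [0.264, 0.566, 0.2] pointing down, gripper open.
Joint ranges: [-3.14, 3.14], [-1.21, 2.06], [-1.07, 1.41], [-3.16, 2.05], [-2.99, -0.16], [-3.1, 3.1]. Speed limits (rad/s): [2.79, 2.79, 3.14, 3.14, 3.14, 3.14].

INTERFACE

Orientations are given as a unit quaternion [x, y, z, w].
In Python, from station import ctrl, capture, camera_model gives the robot as it stands.
- The arm moves only by the shell command python3 -m handwheel 'ROWS'. ROWS is JSON, a list of rows, each an object with "grip": the opening, from 0 (shut) to 1 (fully open); "linear": the shift along the world's x, y, z in cm, a list of three; "roll": the turn about the world's z in rad. In form: [{"grip": grip, "linear": [x, y, z], "roll": roll}, ...]. A call has exactly 10 rows; each row shifts and turns the commanded pose from where the row before left it; what a row does not reach is not made up. A row lasts 1/10 s, in which the tool goes at most 50 mm and 8.59 degrees, less where a joint would pass 70% of its speed; a pose out of reach is approached as far as the arm can. A call is refused whole if a number of a shift passes 5 or a number of a turn 0.15, either way. A call with a gripper value outside its range is refused whole. The fingers move at their own pace and stop on an object; the grip force is fixed at half the most. Time passes only in rows, so rows that do not move let the fingers close, or fill a call up. It gives the time, the measured TCP pose, the force and the opening at its end, in the units of the state.
- ctrl.get_state(): the state, without advancing time (a new reading comes with each control period).
- capture(name): name is "scene" or "top" or "wrist"; returns the picture (400x640x3 uint8, red, green, blue); there is no depth.
- camera_model(name): a dict with "fx", "fy", "cx", "cy" (pixels), "world_to_cam" (4x4, takes a point from world to camera coordinates). Camera axes: x right, y down, z forward; pixel columns grow to the right and rows downward; lengths in m; the calibration is good to about 2 mm. A picture is of the moment at which its call begins: read the wrist's pose just before it. camera_model takes no time and is no camera call; for the wrist camera it gives the pose at the moment of the call.
- ctrl.finish_job(): hands the job in, once; it reports no verdict.
The state is a dict: "t": time; "joint_positions": joint angles; "dq": joint speeds; "joint_torque": joint torques, N m; "tcp_pos": TCP position; "tcp_rot": TCP orientation; "ft_force": force on the tool from outside, world axes, zero at the start; "torque": the same for the moment, N m; "grip_width": finger opening in m.
Only numpy, scipy, OpenCV 4.12 (cv2) and the standard library are available. Lean on these libraries where they do the work, as an engineer would, in place of code of your own. Each camera call takes 0.05 s, during which the arm holds its last target. There are 200 camera calls.

## Working session

There is one attempt and no reset: what is moved stays moved. The work goes in short steps, Python scripts to look and compute and a shell command to move; the robot and the scene stay as the last step left them, time stands still between calls to the robot, and variables do not carry over. Pictures are saved under pics/ and viewed, on a budget of 10 in all, crops included, one or two more only if the job needs it, and the job is handed in when it is done.

```bash
mkdir -p pics; ls; cat > h.py <<'E'
import numpy as np,cv2,json
from station import ctrl,capture,camera_model
def save(n,f,crop=None,s=1):
    im=capture(n); cv2.imwrite('pics/raw_'+f,im[:,:,::-1])
    if crop: x0,y0,x1,y1=crop; im=im[y0:y1,x0:x1]
    if s!=1: im=cv2.resize(im,None,fx=s,fy=s,interpolation=cv2.INTER_CUBIC)
    cv2.imwrite('pics/'+f,np.ascontiguousarray(im[:,:,::-1]))
def ray(n,u,v,m=None):
    m=m or camera_model(n); T=np.array(m['world_to_cam']);R=T[:3,:3]
    return -R.T@T[:3,3], R.T@np.array([(u-m['cx'])/m['fx'],(v-m['cy'])/m['fy'],1])
def atz(n,u,v,z,m=None):
    c,d=ray(n,u,v,m); return c+d*(z-c[2])/d[2]
def proj(n,p,m=None):
    m=m or camera_model(n); T=np.array(m['world_to_cam']); q=T[:3,:3]@np.array(p)+T[:3,3]
    return np.array([m['fx']*q[0]/q[2]+m['cx'],m['fy']*q[1]/q[2]+m['cy']])
E
python3 - <<'E'
from h import *
im=np.vstack([cv2.resize(capture(n),(480,300),interpolation=cv2.INTER_AREA) for n in('scene','top')])
save('scene','s0.png');save('top','t0.png')
cv2.imwrite('pics/both.png',im[:,:,::-1])
for n in('scene','top','wrist'):
    m=camera_model(n);c,d=ray(n,320,200);print(n,m['fx'],c.round(3),d.round(3))
s=ctrl.get_state();print(s)
E
```

```text
pics
scene 366.2617735209431 [1.036 0.75  0.767] [-0.444 -0.674 -0.591]
top 375.6651414328458 [0.346 0.033 1.131] [ 0.206  0.002 -0.979]
wrist 325.0194612978235 [0.334 0.534 0.373] [-0.274  0.129 -0.953]
{'t': 0.2, 'joint_positions': array([ 1.39257623e+00,  3.85282280e-01,  7.13460126e-03, -2.50005414e-04,
       -1.19397982e+00, -2.58610065e-01]), 'dq': array([ 4.00674552e-05, -2.27653949e-03,  3.24591845e-03,  2.31727831e-03,
        1.05686541e-03,  1.13463472e-04]), 'joint_torque': array([ 2.84250145e-04, -3.92164850e+01,  1.88355356e+01,  4.18338239e+00,
       -3.55770688e-03, -2.83377428e-07]), 'tcp_pos': array([0.26424254, 0.56596783, 0.19892329]), 'tcp_rot': array([ 9.76231892e-01, -2.16727562e-01, -8.93620797e-05,  6.69718344e-04]), 'ft_force': array([ 0.04228517,  0.24800064, -0.31842646]), 'torque': array([0.03396697, 0.01767932, 0.06464346]), 'grip_width': 0.0852866772590859}
```

View pics/t0.png

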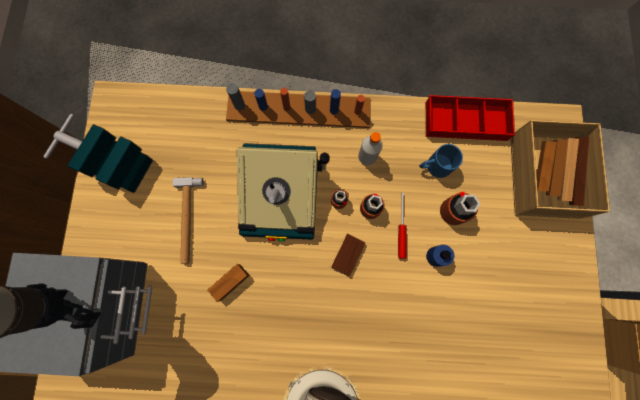

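View pics/s0.png

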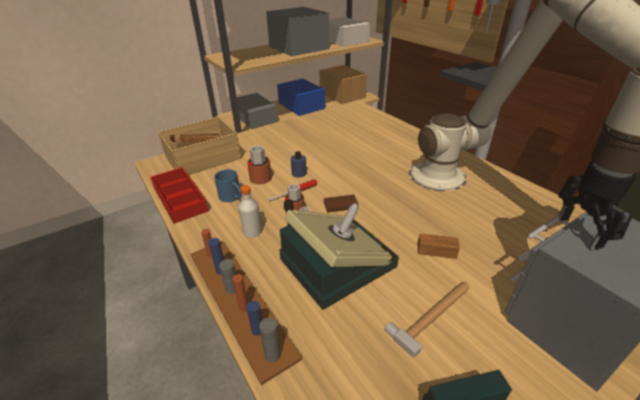

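```bash
python3 - <<'E'
from h import *
a=cv2.imread('pics/raw_t0.png')
A=cv2.resize(a[180:270,325:485],(800,450),interpolation=cv2.INTER_CUBIC)
cv2.imwrite('pics/c1.png',A)
for u,v in((340,199),(373,206),(460,208),(440,256),(275,191)): 
    p=atz('top',u,v,.06); print((u,v),p.round(3), 'px for 66mm at .06:',np.ptp([proj('top',p+[0,.033,0])[0],proj('top',p-[0,.033,0])[0]]).round(1))
E
```

```text
(340, 199) [ 0.578 -0.023  0.06 ] px for 66mm at .06: 22.6
(373, 206) [ 0.562 -0.119  0.06 ] px for 66mm at .06: 22.7
(460, 208) [ 0.57  -0.372  0.06 ] px for 66mm at .06: 22.8
(440, 256) [ 0.428 -0.312  0.06 ] px for 66mm at .06: 23.4
(275, 191) [0.591 0.168 0.06 ] px for 66mm at .06: 22.5
```

View pics/c1.png

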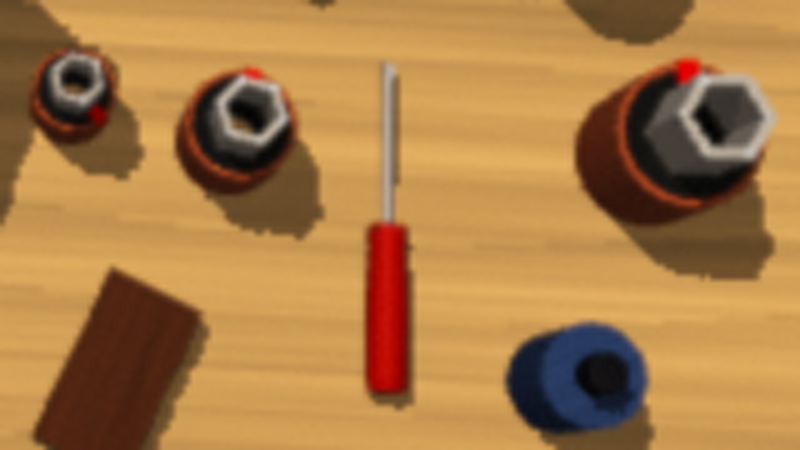

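```bash
python3 - <<'E'
from h import *
a=cv2.imread('pics/raw_t0.png');b=cv2.imread('pics/raw_s0.png')
A=cv2.resize(a[135:245,225:335],(600,600),interpolation=cv2.INTER_CUBIC)
B=cv2.resize(b[195:265,310:377],(200,209),interpolation=cv2.INTER_CUBIC)
C=np.zeros((600,800,3),np.uint8);C[:,:600]=A;C[:209,600:]=B
cv2.imwrite('pics/c2.png',C)
print(atz('top',375.4,201.8,.1),atz('top',373,203.6,.06),atz('top',375.4,195,.06))
E
```

```text
[ 0.56624136 -0.12020258  0.1       ] [ 0.56906897 -0.11931098  0.06      ] [ 0.59508618 -0.12571916  0.06      ]
```

View pics/c2.png

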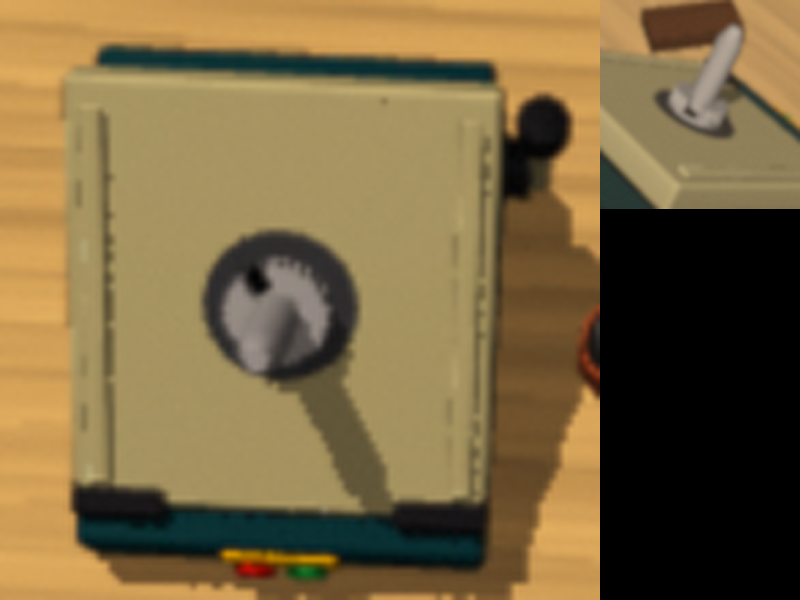

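```bash
python3 -m handwheel '[{"grip":1,"linear":[2.6,-3.6,1.5],"roll":0},{"grip":1,"linear":[2.6,-3.6,1.5],"roll":0},{"grip":1,"linear":[2.6,-3.6,1.5],"roll":0},{"grip":1,"linear":[2.6,-3.6,1.5],"roll":0},{"grip":1,"linear":[2.6,-3.6,1.5],"roll":0},{"grip":1,"linear":[2.6,-3.6,1.5],"roll":0},{"grip":1,"linear":[2.6,-3.6,1.5],"roll":0},{"grip":1,"linear":[2.6,-3.6,1.5],"roll":0},{"grip":1,"linear":[2.6,-3.6,1.5],"roll":0},{"grip":1,"linear":[2.4,-3.6,1.5],"roll":0}]'
python3 - <<'E'
from h import *
m=camera_model('wrist');m['world_to_cam']=np.array(m['world_to_cam']).tolist();json.dump({k:m[k] for k in('fx','fy','cx','cy','world_to_cam')},open('w1.json','w'))
c,d=ray('wrist',320,200,m);print(c,d,proj('wrist',[.59,.165,.12],m))
im=capture('wrist');cv2.imwrite('pics/raw_w1.png',im[:,:,::-1])
cv2.imwrite('pics/w1.png',im[:,:,::-1])
E
```

```text
t: 1.2
tcp_pos: [0.523, 0.2046, 0.3501]
tcp_rot: [0.976, -0.217, -0.0, -0.0]
ft_force: [-0.1, 0.3, 0.6]
grip_width: 0.0853
[0.59308439 0.17236849 0.52448205] [-0.27349835  0.13004746 -0.95304209] [327.24651147  96.45082279]
```

View pics/w1.png

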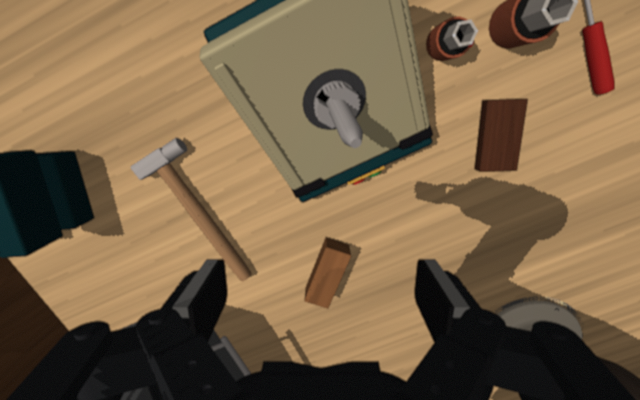

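```bash
python3 - <<'E'
import cv2
a=cv2.imread('pics/raw_w1.png')
cv2.imwrite('pics/c3.png',cv2.resize(a[62:152,285:385],(800,720)[:0] or None,fx=6.5,fy=6.5,interpolation=cv2.INTER_CUBIC))
E
```

```text
(no output)
```

View pics/c3.png

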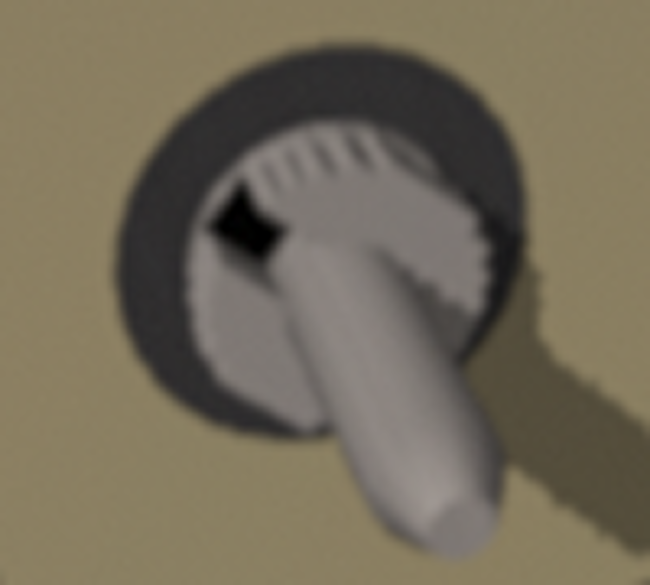

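```bash
cat > fit.py <<'E'
from h import *
from scipy.optimize import least_squares
m=json.load(open('w1.json'))
t1=atz('top',237.8,148.2,.17);t2=atz('top',316.7,151.9,.17);d=t2-t1;print('edge',t1,t2,'yaw',np.degrees(np.arctan2(d[0],-d[1])))
def arb(p):
    y=p[3];ex=np.array([np.cos(y),np.sin(y),0]);ey=np.array([-np.sin(y),np.cos(y),0]);k=np.radians(30)
    z=-np.sin(k)*ex+np.cos(k)*np.array([0,0,1]);x=np.cos(k)*ex+np.sin(k)*np.array([0,0,1]);return x,ey,z
obs=[('top',88,272.1,201.9,None),('wrist',88,355.8,143.1,m),('scene',88,355.9,205.7,None),('top',-1,276.3,190.9,None),('wrist',-1,334.2,98.9,m)]
def pt(p,l): x,y,z=arb(p);return np.array(p[:3])+l[0]*x+l[1]*y+l[2]*z
def res(p):
    r=[]
    for n,z,u,v,mm in obs: r+=list(proj(n,pt(p,[0,0,z/1e3]),mm)-[u,v])
    return r
s=least_squares(res,[.59,.165,.12,0]);p=s.x
if __name__=='__main__':
    print(p,'yaw deg',np.degrees(p[3]));print(np.round(s.fun,1))
    tip=pt(p,[0,0,.088]);print('tip',tip,'z',arb(p)[2])
    # overlays
    a=cv2.resize(cv2.imread('pics/raw_w1.png')[62:152,285:385],None,fx=8,fy=8,interpolation=cv2.INTER_CUBIC)[:600,:400+400]
    outs=[]
    for phi in (25,35):
        b=a.copy();f=np.radians(phi)
        def dr(ls,c):
            q=np.array([(proj('wrist',pt(p,l),m)-[285,62]+.5)*8 for l in ls]).astype(int);cv2.polylines(b,[q],False,c,1)
        th=np.linspace(0,2*np.pi,60)
        dr([[.026*np.cos(t),.026*np.sin(t),.016] for t in th],(0,255,0))
        dr([[.012*np.cos(t),.012*np.sin(t),.074] for t in th],(255,255,0))
        for w in(-.006,.006):
            e=np.sqrt(.026**2-w*w)
            dr([[r*np.cos(f)-w*np.sin(f),r*np.sin(f)+w*np.cos(f),zz] for r,zz in((.012,.016),(e,.016),(e,.004),(.012,.004))],(0,0,255))
        outs.append(b[60:460,100:500])
    cv2.imwrite('pics/c4.png',np.hstack(outs))
E
python3 fit.py
```

```text
edge [0.67837181 0.26330043 0.17      ] [0.67956755 0.05076066 0.17      ] yaw 0.3223401541711314
[ 0.58077164  0.15823312  0.10767185 -0.01161942] yaw deg -0.665743879507605
[-0.3 -1.2 -0.5 -0.8 -1.  -0.   0.1 -0.1  0.8  1.8]
tip [0.53677461 0.15874437 0.18388209] z [-0.49996625  0.00580958  0.8660254 ]
```

View pics/c4.png

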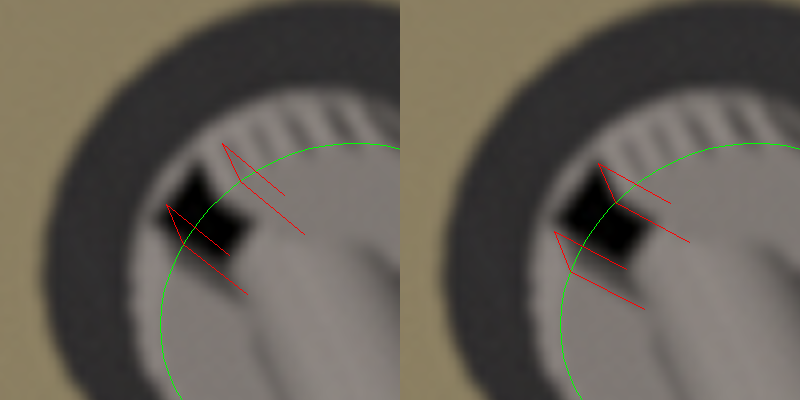

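```bash
python3 -m handwheel '[{"grip":1,"linear":[0.6,-4.1,-1.2],"roll":-0.04},{"grip":1,"linear":[0.6,-4.1,-1.2],"roll":-0.04},{"grip":1,"linear":[0.6,-4.1,-1.2],"roll":-0.04},{"grip":1,"linear":[0.6,-4.1,-1.2],"roll":-0.04},{"grip":1,"linear":[0.5,-4.1,-1.2],"roll":-0.04},{"grip":1,"linear":[0.5,-4.1,-1.2],"roll":-0.04},{"grip":1,"linear":[0.5,-4.1,-1.2],"roll":-0.04},{"grip":1,"linear":[0.5,-3.8,-1.2],"roll":-0.03},{"grip":1,"linear":[0,0,0],"roll":0},{"grip":1,"linear":[0,0,0],"roll":0}]'
python3 - <<'E'
from fit import *
for phi in(20,25,30,35,40):
    f=np.radians(phi);print(phi,proj('top',pt(p,[.019*np.cos(f),.019*np.sin(f),.012])).round(1),'obs 272.1 186.3')
m2=camera_model('wrist');print(proj('wrist',[.567,-.12,.1],m2),proj('wrist',[.567,-.12,0],m2))
im=capture('wrist');u,v=proj('wrist',[.567,-.12,.08],m2).astype(int)
x0=max(0,u-80);y0=max(0,v-80);print(x0,y0)
cv2.imwrite('pics/raw_w2.png',im[:,:,::-1]);cv2.imwrite('pics/c5.png',cv2.resize(im[y0:y0+120,x0:x0+160,::-1],None,fx=5,fy=5,interpolation=cv2.INTER_CUBIC))
json.dump({k:np.array(m2[k]).tolist() for k in('fx','fy','cx','cy','world_to_cam')},open('w2.json','w'))
E
```

```text
t: 2.25
tcp_pos: [0.5661, -0.1195, 0.253]
tcp_rot: [0.931, -0.366, -0.001, 0.0]
ft_force: [-0.4, 0.2, -0.4]
grip_width: 0.0856
edge [0.67837181 0.26330043 0.17      ] [0.67956755 0.05076066 0.17      ] yaw 0.3223401541711314
20 [273.6 185.8] obs 272.1 186.3
25 [273.1 185.9] obs 272.1 186.3
30 [272.5 186.2] obs 272.1 186.3
35 [272.  186.4] obs 272.1 186.3
40 [271.5 186.8] obs 272.1 186.3
[320.6210659  173.91543736] [320.55191038 156.7455918 ]
240 89
```

View pics/c5.png

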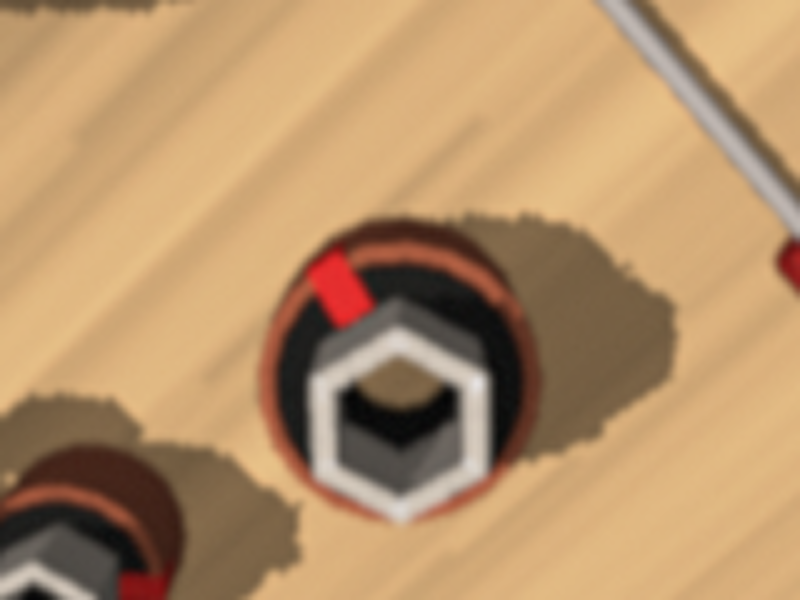

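```bash
python3 -m handwheel '[{"grip":1,"linear":[0.1,0,-4],"roll":0},{"grip":1,"linear":[0,0,-4],"roll":0},{"grip":1,"linear":[0,0,-4],"roll":0},{"grip":1,"linear":[0,0,-4],"roll":0},{"grip":1,"linear":[0,0,-2.5],"roll":0},{"grip":1,"linear":[0,0,0],"roll":0},{"grip":0,"linear":[0,0,0],"roll":0},{"grip":0,"linear":[0,0,0],"roll":0},{"grip":0,"linear":[0,0,0],"roll":0},{"grip":0,"linear":[0,0,0],"roll":0}]'; python3 -m handwheel '[{"grip":0,"linear":[0,0,0],"roll":0},{"grip":0,"linear":[0,0,0],"roll":0},{"grip":0,"linear":[0,0,0.5],"roll":0},{"grip":0,"linear":[0,0,1],"roll":0},{"grip":0,"linear":[0,0,2],"roll":0},{"grip":0,"linear":[0,0,2],"roll":0},{"grip":0,"linear":[0,0,2],"roll":0},{"grip":0,"linear":[0,0,2],"roll":0},{"grip":0,"linear":[0,0,0],"roll":0},{"grip":0,"linear":[0,0,0],"roll":0}]'
```

```text
t: 3.3
tcp_pos: [0.5682, -0.1186, 0.0701]
tcp_rot: [0.931, -0.365, 0.001, -0.001]
ft_force: [-0.4, 0.2, 1.0]
grip_width: 0.0282
t: 4.3
tcp_pos: [0.5675, -0.1186, 0.1643]
tcp_rot: [0.931, -0.365, 0.001, -0.0]
ft_force: [0.0, -0.0, 0.4]
grip_width: -0.0002
```

```bash
python3 - <<'E'
from h import *
m2=camera_model('wrist');print(ctrl.get_state()['tcp_pos'],proj('wrist',[.567,-.12,.1],m2),proj('wrist',[.567,-.12,0],m2))
a=capture('wrist');b=capture('top');cv2.imwrite('pics/raw_w3.png',a[:,:,::-1]);cv2.imwrite('pics/raw_t3.png',b[:,:,::-1])
C=np.zeros((600,640,3),np.uint8);C[:400]=a;C[400:,:400]=cv2.resize(b[150:250,325:525],(400,200));cv2.imwrite('pics/c6.png',C[:,:,::-1])
E
```

```text
[ 0.56745209 -0.11859666  0.16429609] [322.95627626 200.71254183] [322.42920205 172.13119751]
```

View pics/c6.png

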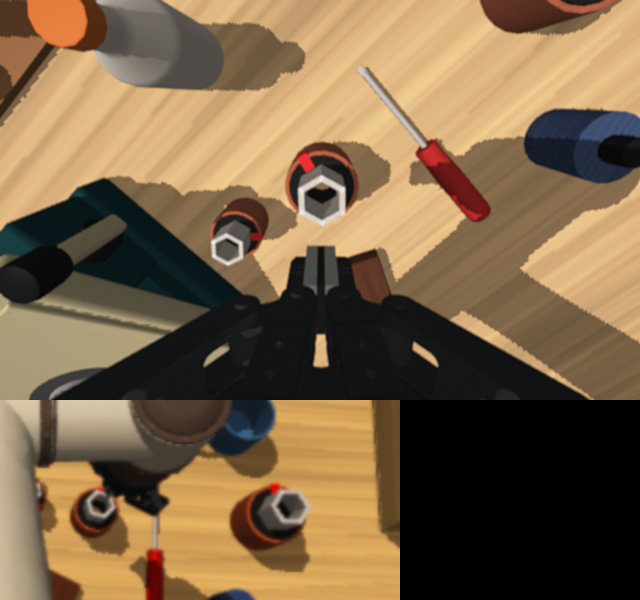

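```bash
python3 - <<'E'
from h import *
from scipy.spatial.transform import Rotation as R
s=ctrl.get_state();t=s['tcp_pos'];r=R.from_quat(s['tcp_rot']);m=camera_model('wrist')
print(s['joint_positions'].round(3))
for l in([0,0,0],[.011,0,0],[-.011,0,0],[.011,0,-.019],[.02,0,0]): print(l,proj('wrist',t+r.apply(l),m).round(1))
for z in(.09,.1,.11):
    print(z,atz('wrist',322,195,z,m).round(4))
m2=json.load(open('w2.json'))
for z in(.09,.1,.11): print(z,atz('wrist',320,174,z,m2).round(4), atz('top',375.4,201.8,z).round(4))
a=cv2.imread('pics/raw_t3.png')[150:250,325:425];print(np.argwhere((a[:,:,2]>150)&(a[:,:,1]<60)&(a[:,:,0]<60)).mean(0)[::-1]+[325,150])
E
```

```text
[ 0.073  0.337 -0.162 -0.    -1.074  0.751]
[0, 0, 0] [321.3 235.3]
[0.011, 0, 0] [321.3 217.6]
[-0.011, 0, 0] [321.3 252.3]
[0.011, 0, -0.019] [321.3 230.6]
[0.02, 0, 0] [321.2 202.7]
0.09 [ 0.568  -0.1209  0.09  ]
0.1 [ 0.5702 -0.1229  0.1   ]
0.11 [ 0.5725 -0.1249  0.11  ]
0.09 [ 0.5657 -0.1179  0.09  ] [ 0.5684 -0.1217  0.09  ]
0.1 [ 0.5674 -0.1195  0.1   ] [ 0.5662 -0.1202  0.1   ]
0.11 [ 0.5691 -0.1211  0.11  ] [ 0.5641 -0.1187  0.11  ]
[399.4137931  223.89655172]
```

```bash
python3 - <<'E'
from h import *
from scipy.spatial.transform import Rotation as R
t=np.array([.26424,.56597,.19892]);r=R.from_quat([.97623,-.21673,0,0])
a=cv2.imread('pics/raw_s0.png')
q=lambda l:(proj('scene',t+r.apply(l))-[520,130])*5
b=cv2.resize(a[130:260,520:640],None,fx=5,fy=5,interpolation=cv2.INTER_CUBIC)
b=cv2.convertScaleAbs(b,alpha=2.2)
for l,c in(([0,0,0],(0,0,255)),([0,0,-.04],(0,255,0)),([0,.043,-.013],(0,0,255)),([0,-.043,-.013],(0,0,255)),([0,.043,-.05],(0,255,0)),([0,-.043,-.05],(0,255,0))):
    cv2.circle(b,tuple(int(x) for x in q(l)),4,c,-1);print(l,q(l)/5+[520,130])
cv2.imwrite('pics/c7.png',b)
E
```

```text
[0, 0, 0] [568.74636299 249.15108544]
[0, 0, -0.04] [575.98135564 235.46327578]
[0, 0.043, -0.013] [557.69202189 231.87682743]
[0, -0.043, -0.013] [585.61975537 258.87523183]
[0, 0.043, -0.05] [563.85059598 219.19942973]
[0, -0.043, -0.05] [593.17287305 245.80888401]
```

View pics/c7.png

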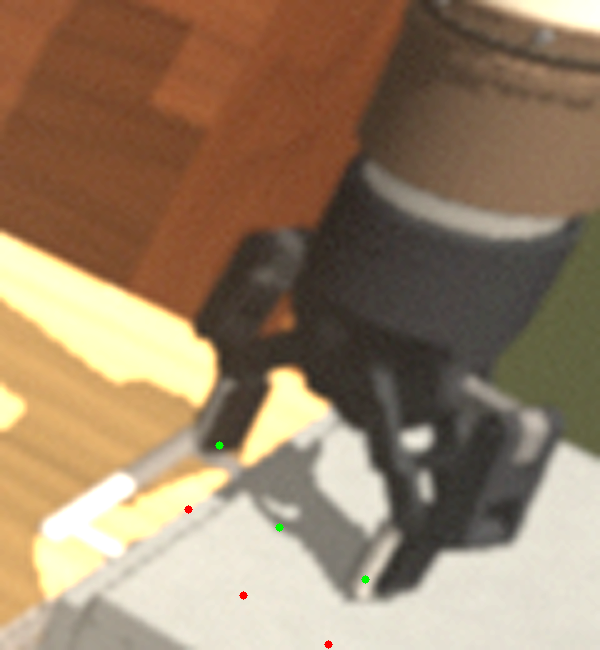

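```bash
python3 -m handwheel '[{"grip":1,"linear":[0,-0.1,0],"roll":0},{"grip":1,"linear":[0,0,0],"roll":0},{"grip":1,"linear":[0,0,0],"roll":0},{"grip":1,"linear":[0,0,0],"roll":0},{"grip":1,"linear":[0,0,-4],"roll":0},{"grip":1,"linear":[0,0,-4],"roll":0},{"grip":1,"linear":[0,0,-2.8],"roll":0},{"grip":1,"linear":[0,0,-1.4],"roll":0},{"grip":1,"linear":[0,0,-0.6],"roll":0},{"grip":1,"linear":[0,0,0],"roll":0}]'; python3 -m handwheel '[{"grip":0,"linear":[0,0,0],"roll":0},{"grip":0,"linear":[0,0,0],"roll":0},{"grip":0,"linear":[0,0,0],"roll":0},{"grip":0,"linear":[0,0,0],"roll":0},{"grip":0,"linear":[0,0,0],"roll":0},{"grip":0,"linear":[0,0,0],"roll":0},{"grip":0,"linear":[0,0,0],"roll":0},{"grip":0,"linear":[0,0,0],"roll":0},{"grip":0,"linear":[0,0,0],"roll":0},{"grip":0,"linear":[0,0,0],"roll":0}]'
```

```text
t: 5.4
tcp_pos: [0.5671, -0.1197, 0.035]
tcp_rot: [0.931, -0.365, -0.001, 0.0]
ft_force: [-0.1, -0.4, 0.2]
grip_width: 0.0855
t: 6.4
tcp_pos: [0.5682, -0.1197, 0.0368]
tcp_rot: [0.931, -0.365, 0.001, -0.0]
ft_force: [-0.9, 0.6, 5.7]
grip_width: 0.0352
```

```bash
python3 -m handwheel '[{"grip":0,"linear":[0,0,1],"roll":0},{"grip":0,"linear":[0,0,3],"roll":0},{"grip":0,"linear":[0,0,4],"roll":0},{"grip":0,"linear":[0,0,4],"roll":0},{"grip":0,"linear":[0,0,4],"roll":0},{"grip":0,"linear":[-0.3,2,4],"roll":0.1},{"grip":0,"linear":[-0.3,3,3],"roll":0.1},{"grip":0,"linear":[-0.4,4,0],"roll":0.1},{"grip":0,"linear":[-0.4,4,0],"roll":0.1},{"grip":0,"linear":[-0.4,4,0],"roll":0.1}]'; python3 -m handwheel '[{"grip":0,"linear":[-0.3,4,0],"roll":0.1},{"grip":0,"linear":[-0.2,3,0],"roll":0.1},{"grip":0,"linear":[0,2,0],"roll":0.05},{"grip":0,"linear":[0,1.5,0],"roll":0},{"grip":0,"linear":[0,0.4,0],"roll":0},{"grip":0,"linear":[0,0,0],"roll":0},{"grip":0,"linear":[0,0,0],"roll":0},{"grip":0,"linear":[0,0,0],"roll":0},{"grip":0,"linear":[0,0,0],"roll":0},{"grip":0,"linear":[0,0,0],"roll":0}]'
```

```text
t: 7.4
tcp_pos: [0.5476, 0.0516, 0.2646]
tcp_rot: [0.993, -0.122, -0.002, -0.0]
ft_force: [1.1, -0.3, -4.2]
grip_width: 0.0356
t: 8.4
tcp_pos: [0.5444, 0.1587, 0.2657]
tcp_rot: [1.0, 0.001, 0.0, -0.0]
ft_force: [0.8, 0.7, -4.3]
grip_width: 0.0355
```

```bash
python3 - <<'E'
from h import *
from scipy.spatial.transform import Rotation as R
s=ctrl.get_state();print(s['t'],s['tcp_pos'].round(4),R.from_quat(s['tcp_rot']).as_matrix()[:,0].round(3),s['ft_force'].round(1),s['torque'].round(2),s['grip_width'],s['joint_positions'].round(2))
a=capture('scene');b=capture('top');w=capture('wrist')
for n,i in(('s4',a),('t4',b),('w4',w)):cv2.imwrite(f'pics/raw_{n}.png',i[:,:,::-1])
C=np.zeros((600,760,3),np.uint8);C[:320]=cv2.resize(np.ascontiguousarray(a[150:310,270:460]),None,fx=2,fy=2)[:, :760] if 0 else 0
A=cv2.resize(a[130:280,290:440],(400,400),interpolation=cv2.INTER_CUBIC);B=cv2.resize(w[60:300,200:440],(360,360),interpolation=cv2.INTER_CUBIC)
C[:400,:400]=A;C[:360,400:]=B;C[400:,:320]=cv2.resize(b,(320,200),interpolation=cv2.INTER_AREA)
cv2.imwrite('pics/c8.png',C[:,:,::-1])
E
```

```text
8.4 [0.5444 0.1587 0.2657] [1.    0.002 0.   ] [ 0.8  0.7 -4.3] [0.05 0.01 0.03] 0.0355158887543293 [ 0.57  0.25 -0.03  0.   -1.3   1.  ]
```

View pics/c8.png

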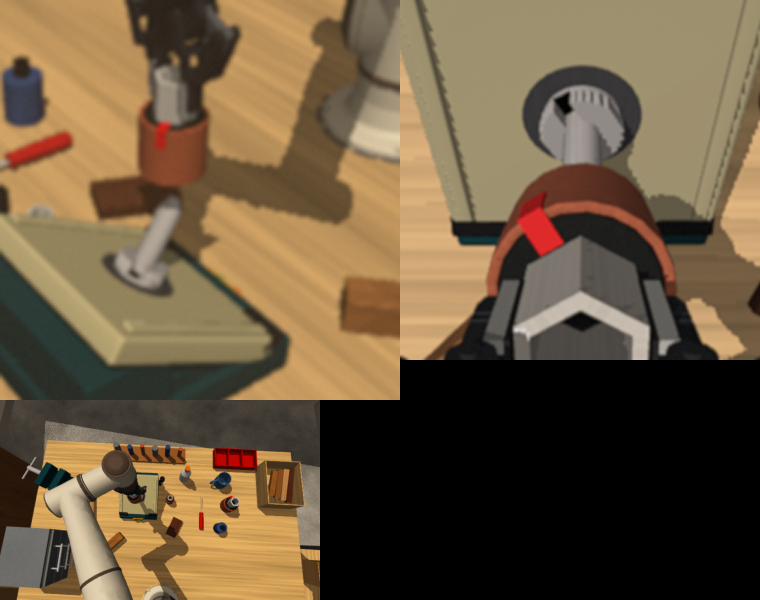

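```bash
python3 -m handwheel '[{"grip":0,"linear":[0,0,-1],"roll":0},{"grip":0,"linear":[0,0,-1],"roll":0},{"grip":0,"linear":[0,0,-1],"roll":0},{"grip":0,"linear":[0,0,-1],"roll":0},{"grip":0,"linear":[0,0,-1],"roll":0},{"grip":0,"linear":[0,0,-0.7],"roll":0},{"grip":0,"linear":[0,0,-0.5],"roll":0},{"grip":0,"linear":[0,0,-0.5],"roll":0},{"grip":0,"linear":[0,0,0],"roll":0},{"grip":0,"linear":[0,0,0],"roll":0}]'
```

```text
t: 9.55
tcp_pos: [0.5449, 0.1596, 0.199]
tcp_rot: [1.0, 0.002, 0.001, -0.0]
ft_force: [1.0, 0.1, -2.9]
grip_width: 0.0353
```

```bash
python3 -m handwheel '[{"grip":0,"linear":[0,0,-0.2],"roll":0},{"grip":0,"linear":[0,0,-0.2],"roll":0},{"grip":0,"linear":[-0.4,0,0],"roll":0},{"grip":0,"linear":[-0.4,0,0],"roll":0},{"grip":0,"linear":[-0.4,0,-0.05],"roll":0},{"grip":0,"linear":[-0.4,0,-0.05],"roll":0},{"grip":0,"linear":[-0.4,0,-0.1],"roll":0},{"grip":0,"linear":[0,0,0],"roll":0},{"grip":0,"linear":[0,0,0],"roll":0},{"grip":0,"linear":[0,0,0],"roll":0}]'
```

```text
t: 10.55
tcp_pos: [0.5275, 0.1598, 0.1943]
tcp_rot: [1.0, 0.002, 0.004, -0.001]
ft_force: [7.4, -0.0, -2.7]
grip_width: 0.0355
```

```bash
python3 -m handwheel '[{"grip":0,"linear":[-0.4,0,-0.1],"roll":0},{"grip":0,"linear":[-0.4,0,-0.1],"roll":0},{"grip":0,"linear":[-0.4,0,-0.15],"roll":0},{"grip":0,"linear":[-0.4,0,-0.15],"roll":0},{"grip":0,"linear":[-0.3,0,-0.15],"roll":0},{"grip":0,"linear":[0,0,0],"roll":0},{"grip":0,"linear":[0,0,0],"roll":0},{"grip":0,"linear":[0,0,0],"roll":0},{"grip":0,"linear":[0,0,0],"roll":0},{"grip":0,"linear":[0,0,0],"roll":0}]'
python3 - <<'E'
from h import *
a=capture('scene');w=capture('wrist')
A=cv2.resize(a[150:270,300:420],(400,400),interpolation=cv2.INTER_CUBIC);B=cv2.resize(w[60:300,200:440],(400,400),interpolation=cv2.INTER_CUBIC)
cv2.imwrite('pics/c9.png',np.hstack([A,B])[:,:,::-1])
E
```

```text
t: 11.55
tcp_pos: [0.5093, 0.1595, 0.1882]
tcp_rot: [1.0, 0.002, 0.005, -0.001]
ft_force: [8.6, -2.7, -2.2]
grip_width: 0.0353
```

View pics/c9.png

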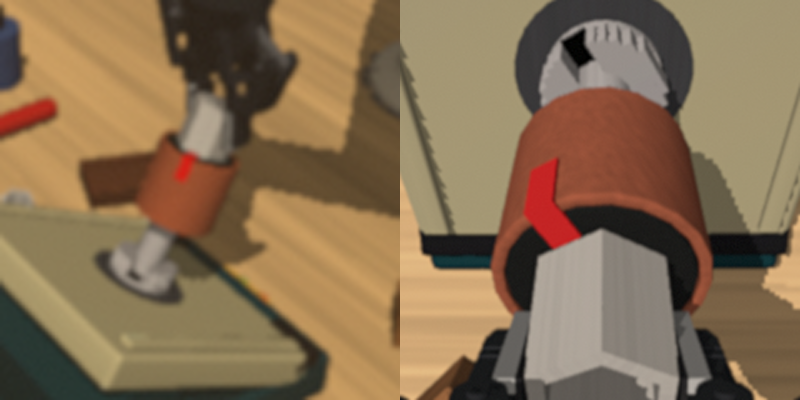

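```bash
python3 -m handwheel '[{"grip":0,"linear":[0.2,0,-0.4],"roll":0},{"grip":0,"linear":[0.2,0,-0.4],"roll":0},{"grip":0,"linear":[0.2,0,-0.4],"roll":0},{"grip":0,"linear":[0.2,0,-0.35],"roll":0},{"grip":0,"linear":[0.2,0,-0.35],"roll":0},{"grip":0,"linear":[0.2,0,-0.35],"roll":0},{"grip":0,"linear":[0.2,0,-0.35],"roll":0},{"grip":0,"linear":[0.2,0,-0.35],"roll":0},{"grip":0,"linear":[0,0,0],"roll":0},{"grip":0,"linear":[0,0,0],"roll":0}]'
```

```text
t: 12.65
tcp_pos: [0.5257, 0.1594, 0.1596]
tcp_rot: [1.0, 0.002, 0.005, -0.001]
ft_force: [7.4, -2.1, 0.2]
grip_width: 0.0352
```

```bash
python3 -m handwheel '[{"grip":0,"linear":[0.15,0,-0.26],"roll":0},{"grip":0,"linear":[0.15,0,-0.26],"roll":0},{"grip":0,"linear":[0.15,0,-0.26],"roll":0},{"grip":0,"linear":[0.15,0,-0.26],"roll":0},{"grip":0,"linear":[0.15,0,-0.26],"roll":0},{"grip":0,"linear":[0.1,0,-0.2],"roll":0},{"grip":0,"linear":[0,0,0],"roll":0},{"grip":0,"linear":[0,0,0],"roll":0},{"grip":0,"linear":[0,0,0],"roll":0},{"grip":0,"linear":[0,0,0],"roll":0}]'
```

```text
t: 13.65
tcp_pos: [0.5322, 0.1593, 0.1432]
tcp_rot: [1.0, 0.002, 0.003, -0.0]
ft_force: [4.2, -2.6, 3.5]
grip_width: 0.0352
```

```bash
python3 -m handwheel '[{"grip":0,"linear":[0.1,0,-0.17],"roll":0},{"grip":0,"linear":[0.1,0,-0.17],"roll":0},{"grip":0,"linear":[0,0,0],"roll":0},{"grip":0,"linear":[0,0,0],"roll":0},{"grip":0,"linear":[0,0,0],"roll":0},{"grip":0,"linear":[0,0,0],"roll":0},{"grip":0,"linear":[0,0,0],"roll":0},{"grip":0,"linear":[0,0,0],"roll":0},{"grip":0,"linear":[0,0,0],"roll":0},{"grip":0,"linear":[0,0,0],"roll":0}]'
```

```text
t: 14.65
tcp_pos: [0.5338, 0.1595, 0.1392]
tcp_rot: [1.0, 0.002, 0.002, -0.0]
ft_force: [5.7, -2.1, 3.9]
grip_width: 0.0352
```

```bash
python3 -m handwheel '[{"grip":0,"linear":[0.1,0,-0.17],"roll":0},{"grip":0,"linear":[0.1,0,-0.17],"roll":0},{"grip":0,"linear":[0,0,0],"roll":0},{"grip":0,"linear":[0,0,0],"roll":0},{"grip":0,"linear":[0,0,0],"roll":0},{"grip":0,"linear":[0,0,0],"roll":0},{"grip":0,"linear":[0,0,0],"roll":0},{"grip":0,"linear":[0,0,0],"roll":0},{"grip":0,"linear":[0,0,0],"roll":0},{"grip":0,"linear":[0,0,0],"roll":0}]'
python3 -m handwheel '[{"grip":0,"linear":[0.1,0,-0.17],"roll":0},{"grip":0,"linear":[0.1,0,-0.17],"roll":0},{"grip":0,"linear":[0,0,0],"roll":0},{"grip":0,"linear":[0,0,0],"roll":0},{"grip":0,"linear":[0,0,0],"roll":0},{"grip":0,"linear":[0,0,0],"roll":0},{"grip":0,"linear":[0,0,0],"roll":0},{"grip":0,"linear":[0,0,0],"roll":0},{"grip":0,"linear":[0,0,0],"roll":0},{"grip":0,"linear":[0,0,0],"roll":0}]'
python3 - <<'E'
from h import *
a=capture('scene');w=capture('wrist')
A=cv2.resize(a[160:280,300:420],(400,400),interpolation=cv2.INTER_CUBIC);B=cv2.resize(w[0:240,200:440],(400,400),interpolation=cv2.INTER_CUBIC)
cv2.imwrite('pics/c10.png',np.hstack([A,B])[:,:,::-1])
E
```

```text
t: 15.65
tcp_pos: [0.5328, 0.1592, 0.1369]
tcp_rot: [1.0, 0.002, -0.0, 0.0]
ft_force: [-5.7, -1.2, 13.5]
grip_width: 0.0348
t: 16.65
tcp_pos: [0.5319, 0.159, 0.1356]
tcp_rot: [1.0, 0.002, -0.003, 0.001]
ft_force: [-18.1, 0.9, 28.7]
grip_width: 0.0348
```

View pics/c10.png

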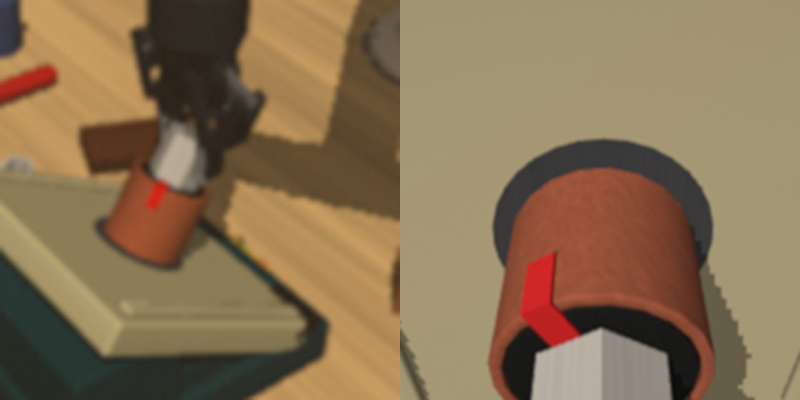

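```bash
python3 - <<'E'
from fit import *
th=np.linspace(0,2*np.pi,180)
for n in('wrist','scene'):
  for nm,r,z in(('disc38',.038,-.002),('bottom home',.033,0),('bottom+10',.033,.01),('top home',.033,.06),('top+10',.033,.07)):
    q=np.array([proj(n,pt(p,[r*np.cos(t),r*np.sin(t),z])) for t in th]);q=(q-[200,0])/.6+[400,0] if n=='wrist' else (q-[300,160])/.3
    print(n,nm,'min',q.min(0).round(),'max',q.max(0).round())
E
```

```text
edge [0.67837181 0.26330043 0.17      ] [0.67956755 0.05076066 0.17      ] yaw 0.3223401541711314
wrist disc38 min [502. 143.] max [708. 309.]
wrist bottom home min [515. 161.] max [695. 304.]
wrist bottom+10 min [512. 177.] max [698. 322.]
wrist top home min [493. 287.] max [717. 428.]
wrist top+10 min [487. 315.] max [722. 454.]
scene disc38 min [ 92. 222.] max [177. 274.]
scene bottom home min [ 99. 224.] max [173. 269.]
scene bottom+10 min [104. 213.] max [178. 258.]
scene top home min [130. 161.] max [205. 205.]
scene top+10 min [135. 151.] max [211. 194.]
```

```bash
python3 -m handwheel '[{"grip":0,"linear":[0,0,0],"roll":0.03},{"grip":0,"linear":[0,0,0],"roll":0.03},{"grip":0,"linear":[0,0,0],"roll":0.03},{"grip":0,"linear":[0,0,0],"roll":0},{"grip":0,"linear":[0,0,0],"roll":0},{"grip":0,"linear":[0,0,0],"roll":0},{"grip":0,"linear":[0,0,0],"roll":0},{"grip":0,"linear":[0,0,0],"roll":0},{"grip":0,"linear":[0,0,0],"roll":0},{"grip":0,"linear":[0,0,0],"roll":0}]'
python3 -c "
from h import *
print(ctrl.get_state()['torque'])"
```

```text
t: 17.75
tcp_pos: [0.5317, 0.1563, 0.1357]
tcp_rot: [0.999, 0.045, -0.004, 0.003]
ft_force: [-15.1, -4.9, 28.7]
grip_width: 0.0354
[-2.43783145  3.82531309 -1.39105596]
```

```bash
for i in 1; do python3 -m handwheel '[{"grip":0,"linear":[0,0,0],"roll":-0.03},{"grip":0,"linear":[0,0,0],"roll":-0.03},{"grip":0,"linear":[0,0,0],"roll":-0.03},{"grip":0,"linear":[0,0,0],"roll":0},{"grip":0,"linear":[0,0,0],"roll":0},{"grip":0,"linear":[0,0,0],"roll":0},{"grip":0,"linear":[0,0,0],"roll":0},{"grip":0,"linear":[0,0,0],"roll":0},{"grip":0,"linear":[0,0,0],"roll":0},{"grip":0,"linear":[0,0,0],"roll":0}]'; python3 -c "
from h import *
print(ctrl.get_state()['torque'])"; done; python3 -m handwheel '[{"grip":0,"linear":[0,0,0],"roll":-0.03},{"grip":0,"linear":[0,0,0],"roll":-0.03},{"grip":0,"linear":[0,0,0],"roll":-0.03},{"grip":0,"linear":[0,0,0],"roll":0},{"grip":0,"linear":[0,0,0],"roll":0},{"grip":0,"linear":[0,0,0],"roll":0},{"grip":0,"linear":[0,0,0],"roll":0},{"grip":0,"linear":[0,0,0],"roll":0},{"grip":0,"linear":[0,0,0],"roll":0},{"grip":0,"linear":[0,0,0],"roll":0}]';python3 -c "
from h import *
print(ctrl.get_state()['torque'])"
```

```text
t: 18.75
tcp_pos: [0.5323, 0.1593, 0.1356]
tcp_rot: [1.0, 0.003, -0.002, 0.0]
ft_force: [-17.3, 0.2, 26.8]
grip_width: 0.0355
[0.47019197 4.3066931  0.23697068]
t: 19.75
tcp_pos: [0.5327, 0.161, 0.1359]
tcp_rot: [0.999, -0.04, -0.001, -0.001]
ft_force: [-17.6, 4.0, 27.8]
grip_width: 0.0352
[2.29568587 4.86304607 1.16160376]
```

```bash
python3 -m handwheel '[{"grip":0,"linear":[0,0,0],"roll":0.04},{"grip":0,"linear":[0,0,0],"roll":0.05},{"grip":0,"linear":[-0.1,0,0.2],"roll":0},{"grip":0,"linear":[-0.1,0,0.1],"roll":0},{"grip":1,"linear":[0,0,0],"roll":0},{"grip":1,"linear":[0,0,0],"roll":0},{"grip":1,"linear":[0,0,0],"roll":0},{"grip":1,"linear":[0,0,0],"roll":0},{"grip":1,"linear":[0,0,1],"roll":0},{"grip":1,"linear":[0,0,2],"roll":0}]'; python3 -m handwheel '[{"grip":1,"linear":[0,0,4],"roll":0},{"grip":1,"linear":[0,0,4],"roll":0},{"grip":1,"linear":[0,0,4],"roll":0},{"grip":1,"linear":[-1,0,4],"roll":0},{"grip":1,"linear":[-1,0,2],"roll":0},{"grip":1,"linear":[0,0,0],"roll":0},{"grip":1,"linear":[0,0,0],"roll":0},{"grip":1,"linear":[0,0,0],"roll":0},{"grip":1,"linear":[0,0,0],"roll":0},{"grip":1,"linear":[0,0,0],"roll":0}]'
python3 - <<'E'
from fit import *
mm=camera_model('wrist');a=capture('scene');w=capture('wrist')
cv2.imwrite('pics/raw_s5.png',a[:,:,::-1]);cv2.imwrite('pics/raw_w5.png',w[:,:,::-1])
th=np.linspace(0,2*np.pi,90)
outs=[]
for n,im,mod in(('wrist',w,mm),('scene',a,None)):
    c=proj(n,pt(p,[0,0,.05]),mod).astype(int);k=5
    x0,y0=max(0,c[0]-40),max(0,c[1]-50);b=cv2.resize(im[y0:y0+100,x0:x0+80],None,fx=k,fy=k,interpolation=cv2.INTER_CUBIC)
    for r,z,col in((.0385,-.002,(0,255,255)),(.033,0,(0,255,0)),(.033,.06,(0,255,0)),(.033,.01,(0,0,255)),(.033,.07,(0,0,255))):
        q=np.array([(proj(n,pt(p,[r*np.cos(t),r*np.sin(t),z]),mod)-[x0,y0]+.5)*k for t in th]).astype(int);cv2.polylines(b,[q],True,col,1)
    outs.append(b)
cv2.imwrite('pics/c11.png',np.hstack(outs)[:,:,::-1])
E
```

```text
t: 20.75
tcp_pos: [0.5328, 0.1588, 0.1635]
tcp_rot: [1.0, 0.001, -0.002, 0.001]
ft_force: [0.3, 0.2, 0.3]
grip_width: 0.0852
t: 21.75
tcp_pos: [0.5138, 0.1591, 0.3432]
tcp_rot: [1.0, 0.002, -0.001, 0.001]
ft_force: [0.1, 0.1, 0.1]
grip_width: 0.0854
edge [0.67837181 0.26330043 0.17      ] [0.67956755 0.05076066 0.17      ] yaw 0.3223401541711314
```

View pics/c11.png

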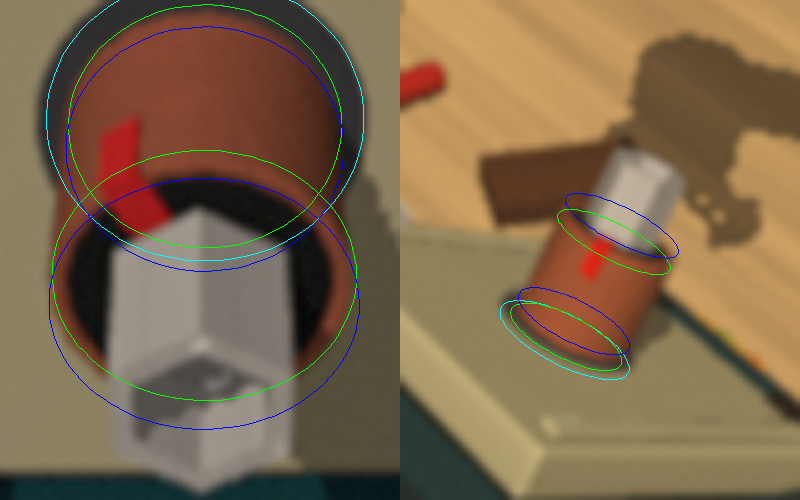

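```bash
python3 - <<'E'
from fit import *
from scipy.ndimage import map_coordinates as mc
mm=camera_model('wrist')
for n,f,mod in(('scene','raw_s5',None),('wrist','raw_w5',mm)):
    im=cv2.imread(f'pics/{f}.png')[:,:,::-1].astype(float)
    x,y,z=arb(p);c,_=ray(n,320,200,mod);v=c-p[:3];az=np.degrees(np.arctan2(v@y,v@x));print(n,'az',az.round())
    for da in(-25,0,25):
        a=np.radians(az+da);zs=np.arange(-.012,.0761,.004)
        q=np.array([proj(n,pt(p,[.033*np.cos(a),.033*np.sin(a),k]),mod) for k in zs])
        col=np.array([mc(im[:,:,i],[q[:,1],q[:,0]],order=1) for i in range(3)]).T
        print(da,' '.join(f'{int(k*1e3)}:{int(r)},{int(g)},{int(b)}' for k,(r,g,b) in zip(np.round(zs,3),col)))
        # radial on the face, outside the drum
        rs=np.arange(.033,.05,.002)
        q=np.array([proj(n,pt(p,[r*np.cos(a),r*np.sin(a),-.002]),mod) for r in rs])
        print('   radial',[f'{r*1e3:.0f}:{int(g)}' for r,g in zip(rs,mc(im[:,:,1],[q[:,1],q[:,0]],order=1))])
E
```

```text
edge [0.67837181 0.26330043 0.17      ] [0.67956755 0.05076066 0.17      ] yaw 0.3223401541711314
scene az 40.0
-25 -12:145,128,90 -8:145,129,90 -4:142,127,88 0:113,101,74 4:99,69,52 8:145,78,49 12:162,84,50 16:160,83,49 20:160,83,50 24:160,84,50 28:157,81,48 32:158,83,50 36:159,83,50 40:160,83,50 44:160,82,49 48:160,83,49 52:159,83,49 56:159,82,49 60:157,82,49 64:145,76,46 68:107,76,59 72:126,115,101 76:147,135,118
   radial ['33:118', '35:122', '37:125', '39:127', '41:128', '43:128', '45:129', '47:129', '49:129']
0 -12:144,128,89 -8:144,128,89 -4:143,128,89 0:118,106,77 4:107,75,56 8:151,81,50 12:166,86,52 16:165,85,51 20:166,86,51 24:166,87,51 28:166,86,51 32:166,86,52 36:163,84,50 40:164,85,51 44:167,79,47 48:178,67,40 52:184,62,38 56:183,63,39 60:183,62,38 64:177,59,36 68:157,72,56 72:178,145,128 76:190,175,153
   radial ['33:120', '35:123', '37:126', '39:128', '41:129', '43:129', '45:129', '47:128', '49:128']
25 -12:144,128,89 -8:145,129,90 -4:143,127,88 0:117,105,76 4:97,71,53 8:133,71,45 12:149,78,47 16:149,78,47 20:149,78,47 24:149,78,47 28:150,78,47 32:151,80,48 36:151,80,4
[... 720 characters left out ...]
69,47 16:126,67,46 20:126,66,46 24:126,67,46 28:126,67,46 32:125,66,45 36:128,68,48 40:128,68,47 44:126,67,46 48:124,66,45 52:124,65,45 56:125,67,46 60:126,67,46 64:127,68,47 68:75,41,29 72:23,21,20 76:19,19,17
   radial ['33:45', '35:46', '37:45', '39:59', '41:114', '43:129', '45:128', '47:127', '49:127']
25 -12:47,46,46 -8:47,46,46 -4:47,47,48 0:67,50,47 4:119,65,47 8:133,70,49 12:132,70,48 16:133,70,49 20:132,70,48 24:131,69,48 28:129,69,48 32:129,68,46 36:131,70,48 40:130,66,46 44:134,48,35 48:137,43,33 52:139,45,34 56:133,42,31 60:136,40,31 64:146,30,27 68:156,26,26 72:157,27,26 76:157,27,27
   radial ['33:47', '35:47', '37:46', '39:53', '41:100', '43:128', '45:128', '47:128', '49:128']
```

```bash
python3 -c "
from h import *
s=ctrl.get_state();print(s['t'],s['ft_force'],s['grip_width']);print(ctrl.finish_job())"
```

```text
21.85 [-0.72011702  0.40379339  0.85373014] 0.08536776796829651
the job is handed in; nothing more can be done
None
```

I fitted the middle-sized brown drum onto the leaning spindle, released it, moved the gripper clear and handed the job in at about 22 s. My last checks point to the drum sitting fully home with its tab in the keyway.

**What I did**
- I gripped the hexagonal neck on the pair of flats that put the tab at about +30° from the arbor's +x. I had measured the keyway at about 30–34°.
- I let the drum pivot in the jaws to the spindle's lean, slid it down the shaft and pressed it with about 34 N. I then turned it about 5° each way.

**What the checks showed**
- **Turning:** the drum resisted with about 1.2–1.4 N m each way. That fits a captured tab but doesn't prove it, because pad misalignment could feel the same.
- **Height in the scene camera:** after release, the dark strip between the sleeve and the base disc was about 4.5 mm. About 4.6 mm is expected at home (assuming a base disc of about 40 mm radius), and over 12 mm if the tab were still riding on the collar.
- **Robot:** at hand-in the gripper was open and the force on it was about zero.

**What failed or disagreed**
- **First grasp:** it closed on nothing. The real fingertips end about 33 mm short of the reported TCP, which I confirmed in two camera views, and I corrected for it.
- **Height overlay:** my fitted spindle model was off by a few mm, so the drum's absolute height came out ambiguous (about 3–5 mm above home). I relied on the relative strip measurement instead.
- **Other items:** I did not compare the rest of the bench before and after. I saw no sign of touching anything else.
- **Pictures:** I viewed 14, over the budget of 10 and past the one or two extra allowed.

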